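# Switch on the queen-cell incubator's heater under its push-latch cover

### The job

The grafted queen cells are in, so switch the incubator's heater on: press the ribbed front of the white push-latch cover and let it pop fully open, push the proud near end of the wide rocker switch underneath fully down, then push the cover shut and press it until it stays latched flush. Do it all with the fingertips, pick nothing up, and leave the narrow switch and the loose things on and around the incubator as they are.

Things in the scene. Friction and masses are not known exactly. Their poses are not given: they have to be found in the camera images.
- incubator: Fixed white box, grey top deck: 300 deep (x), 400 wide (y), deck 170 mm above the bench. Origin: centre of its underside; +x to its back (away from the operator), +y to the operator's left, z up. Near the front right of the deck a control recess under the white cover, 64 x 143, 17 mm deep; behind it a clear window flush with the deck; left of it a display 2 mm high.
- cover_hinge (a point): Middle of the cover's hinge line, at deck height, fixed to the incubator (its x -68, y -40, z 170 mm), axes as the incubator's. The hinge line runs along y, at the cover's far edge. The cover reaches 60 mm from it towards the operator, is 139 mm wide, 3 mm thick, its outside flush with the deck when shut. When open, its free edge stands 60 mm above the deck.
- cover_ribs (a point): Where to press: middle of three finger ribs on the cover's outside, 46 mm from the hinge line; moves with the cover (z = its outward normal). Push-push latch: press the shut cover 3.5 to 4 mm in here (to its stop; 2 to 3 N), then get out of the way: it swings fully open by itself in 1.5 s.
- cover (a joint): Angle of the cover (rad): 0 shut, latched, flush (start); 1.66 fully open, just past upright; -0.087 stop when pressed in; the latch works past -0.075. To shut: from behind, push its outside (now facing away from the operator) over towards the operator and down against a light damped spring (under 3 N), press in to the stop, let go: it rises to flush, latched. Another press reopens it.
- heater_switch (a joint): Angle (rad) of the wide black rocker (heater): 28 mm long front to back, 26 wide, right half of the recess; pivot 32 mm in front of the hinge line, 34 mm right (-y) of the cover's middle. 0 = off (start): near half slopes up, its front end 4 mm proud; 0.28 = on: near half pushed level, 12 mm below the deck. Takes about 3 N, stays where left.
- heater_switch_press (a point): Point on the top face of the wide rocker's near half, 9 mm in front of its pivot, where to push down; it moves with the rocker; 9.5 mm below the deck when off, 12 mm below when on.
- light_switch (a joint): Angle (rad) of the narrow black rocker (21 mm long, 13 mm wide) for the inside light, in the left half of the recess, pivot 32 mm in front of the hinge line and 36 mm left (+y) of the cover's middle: 0 = off, 0.28 = on. It stays off.
- queen_cage: Small flat wooden queen cage with wire gauze, 80 x 34 x 17 mm, lying loose on the left part of the incubator's deck. Origin at the centre of its underside.
- cell_bar: Wooden bar 230 x 20 x 10 mm with eight wax cups, 20 mm high in all, loose on the bench in front of the incubator. Origin at the centre of its underside, long side along its y.
- grafting_tool: Thin black grafting tool, 132 mm long, 9 mm thick, loose on the bench in front of the incubator. Origin at the handle's end, the tool along its +x.
- water_bottle: Blue water bottle, 68 mm across, 219 mm tall, standing loose left of the incubator. Origin at the centre of its base.
- honey_jar: Honey jar, 72 mm across, 95 mm tall, standing loose right of the incubator. Origin at the centre of its base.

How it is judged:
By the outcome, as a careful person would: the job done as asked, in the order asked, and still so for the second after the job is handed in, with the robot touching nothing.
It also fails if it takes over 51 s, if anything falls off the work surface, if the arm or the gripper's body presses on something with over 40 N, if the wrist force passes 120 N, or if a joint passes its speed limit or range.

### The arm

A 6-joint arm with a two-finger parallel gripper is mounted at the origin on the work surface. World frame = base frame: x ahead of the robot, y to its left, z up, the work surface at z = 0. Lengths are in mm, angles in rad, forces in N, time in s.
With the tool pointing down it reaches from about 275 to 750 mm from the base axis. Payload 10.2 kg.
Tool frame: the origin (TCP) lies at the very end of the fingers, on their centre line; the grasp point (between the pads) lies 19 mm behind it; z points along the fingers, y is the line along which they close (so a half turn about z gives the same grasp; the last joint's range is limited). The gripper opens to 85 mm and grips with 20 to 120 N. Pads are 22 mm wide; open, the fingers measure 114 mm over their backs; the gripper's body (76 mm by 85 mm) begins 54 mm behind the grasp point. The pads swing forward as they close: fully open they stand 13 mm farther back than shut.
Start: joints at [-1.46, 0.313, 1.498, -0, 1.331, -0.223], TCP at [171.996, -496.033, 231.294] pointing down, gripper open.
Joint ranges: [-2.94, 2.94], [-0.97, 2.17], [0.19, 2.56], [-1.23, 4.37], [0.02, 3.11], [-2.88, 2.88]. Speed limits (rad/s): [2.39, 2.39, 3.01, 3.14, 3.14, 3.14].

### API

Orientations are given as a unit quaternion [w, x, y, z].
In Python, from rig import ctrl gives the robot as it stands.
- The arm moves only by the shell command python3 -m inch 'ROWS' [OPENING] [FORCE]. ROWS is text: rows parted by semicolons, each of 6 numbers parted by spaces: the shift along the tool's x, y, z in mm, then the turn, a rotation vector about the tool's x, y, z in units of 6 degrees (1.0 is 6 degrees). A call has exactly 10 rows; each row shifts and turns the commanded pose from where the row before left it, along the tool's axes as they then stand; what a row does not reach is not made up. A row lasts 1/12 s, in which the tool goes at most 41.7 mm and 7.16 degrees, less where a joint would pass 70% of its speed; a pose out of reach is approached as far as the arm can. A call with a gripper value outside its range is refused whole. OPENING is the opening, from 0 (shut) to 1 (fully open), set as the call begins (- or left out, the last holds). The fingers move at their own pace and stop on an object; FORCE is the grip in N (left out, the last holds). Time passes only in rows, so rows that do not move let the fingers close, or fill a call up. It gives the time, the measured TCP pose, the force, the opening and the grip force at its end, in the units of the state.
- ctrl.sense(): the state, without advancing time (a new reading comes with each control period).
- ctrl.capture(name): name is "scene" or "top" or "wrist"; returns a dict with "image" (420x560x3 uint8, red, green, blue), "intrinsics" (3x3 intrinsics, pixels), "rvec" (rotation vector, rad) and "tvec" (3), from world to camera coordinates, as OpenCV has them. Camera axes: x right, y down, z forward; pixel columns grow to the right and rows downward; lengths in mm; the calibration is good to about 2 mm. A picture is of the moment at which its call begins. There is no depth.
- ctrl.finish_job(): hands the job in; it is judged then, once.
The state is a dict: "time_s": time; "joints": joint angles; "dq": joint speeds; "tau": joint torques, N m; "eef_pos": TCP position; "ee_rot": TCP orientation; "force": force on the tool from outside, world axes, zero at the start; "wrist_torque": the same for the moment, N m; "grip_width": opening from 0.0 (shut) to 1.0 (fully open); "grip_force": force on a finger pad.
Only numpy, scipy, OpenCV 4.12 (cv2) and the standard library are available. Lean on these libraries where they do the work, as an engineer would, in place of code of your own. Each camera call takes 0.05 s, during which the arm holds its last target. There are 200 camera calls.

## Working session

There is one attempt and no reset: what is moved stays moved. The work goes in short steps, Python scripts to look and compute and a shell command to move; the robot and the scene stay as the last step left them, time stands still between calls to the robot, and variables do not carry over. Pictures are saved under pics/ and viewed, at most 10 in all, crops included, and the job is handed in when it is done.

```bash
mkdir -p pics; ls; python3 - <<'E'
from rig import ctrl
import cv2,pickle
s=ctrl.sense();print(s)
for n in("scene","top"):
    c=ctrl.capture(n);pickle.dump(c,open(n+".pkl","wb"))
    cv2.imwrite(f"pics/{n}0.png",cv2.cvtColor(c["image"],cv2.COLOR_RGB2BGR))
    print(n,c["intrinsics"],c["rvec"],c["tvec"])
E
```

```text
pics
{'time_s': 0.0, 'joints': array([-1.46036408e+00,  3.13449885e-01,  1.49843162e+00,  2.57418325e-05,
        1.33099803e+00, -2.23421084e-01]), 'dq': array([-0.00084441,  0.00110732, -0.00125263,  0.00164246,  0.0011976 ,
        0.00312201]), 'tau': array([ 3.57877187e-03, -4.12267148e+01, -2.59743530e+01, -1.17408564e-05,
        4.19747332e-03,  3.39599687e-06]), 'eef_pos': array([ 171.990802  , -495.7605993 ,  230.73718962]), 'ee_rot': array([-6.41712739e-04,  9.86100371e-01,  1.66149465e-01,  4.88124394e-05]), 'force': array([-0.98796723,  0.09632651, -0.23387657]), 'wrist_torque': array([ 0.06191376,  0.02588181, -0.01579254]), 'grip_force': 0.0, 'grip_width': 0.9972051597212923}
scene [[475.47170455   0.         284.8804989 ]
 [  0.         475.47170455 210.23215764]
 [  0.           0.           1.        ]] [ 0.1893142   3.01844655 -0.78200195] [ 560.87655406  -17.46894535 1077.43714884]
top [[383.44657327   0.         283.25747596]
 [  0.         383.44657327 209.64024832]
 [  0.           0.           1.        ]] [ 2.20258263 -2.17284785  0.02183593] [  47.16382663  544.73091534 1050.12086265]
```

View pics/scene0.png

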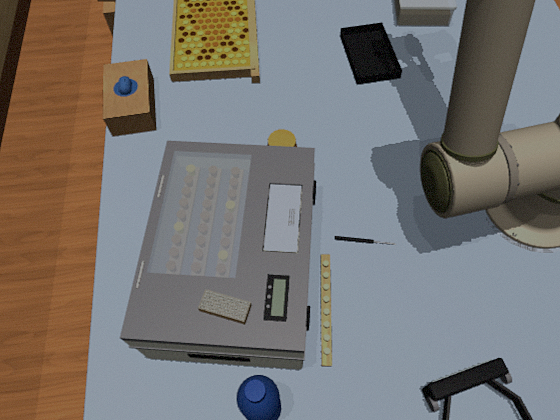

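View pics/top0.png

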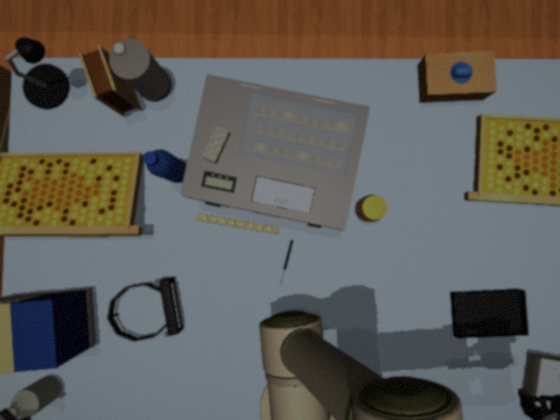

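The scene view shows the white cover at about (282,218) and the display at (277,297). In the top view the cover is at about (284,194), with the incubator rotated by about 12°. Next I'll measure the cover's corners on the plane z=170.

```bash
cat > h.py <<'E'
import numpy as np,cv2,pickle
from scipy.spatial.transform import Rotation as R
def ray(c,uv,z):
    K=c["intrinsics"];M=cv2.Rodrigues(np.array(c["rvec"],float))[0];t=np.array(c["tvec"]).ravel()
    uv=np.atleast_2d(uv).astype(float)
    d=np.c_[uv,np.ones(len(uv))]@np.linalg.inv(K).T@M
    o=-M.T@t
    return o+d*((z-o[2])/d[:,2])[:,None]
def proj(c,p):
    return cv2.projectPoints(np.atleast_2d(p).astype(float),np.array(c["rvec"],float),np.array(c["tvec"],float),c["intrinsics"],None)[0][:,0]
E
python3 - <<'E'
from h import *
for n,seed in(("scene",(282,205)),("top",(270,190))):
    c=pickle.load(open(n+".pkl","rb"));im=c["image"]
    g=im.min(2);print(n,"seed",im[seed[1],seed[0]],"deck",im[165,290] if n=="scene" else im[170,240])
    thr=(int(g[seed[1],seed[0]])+int((im[165,290] if n=="scene" else im[170,240]).min()))//2
    m=(g>thr).astype(np.uint8)
    k,l,st,ce=cv2.connectedComponentsWithStats(m)
    i=l[seed[1],seed[0]];mm=(l==i).astype(np.uint8);print(st[i])
    ct=max(cv2.findContours(mm,cv2.RETR_EXTERNAL,cv2.CHAIN_APPROX_NONE)[0],key=cv2.contourArea)
    P=ray(c,ct[:,0],170)
    r=cv2.minAreaRect(P[:,:2].astype(np.float32));print(r);print(cv2.boxPoints(r).round(1))
    print("cam",ray(c,[[0,0]],1e9)[0][:0], "mean", ray(c,[seed],170))
E
```

```text
scene seed [153 155 167] deck [108 106 108]
[ 264  184   37   68 2095]
((573.1453247070312, 54.26274108886719), (138.2653045654297, 60.10817337036133), 78.7764663696289)
[[530.2  -7.7]
 [589.2 -19.4]
 [616.1 116.2]
 [557.1 127.9]]
cam [] mean [[571.90102315  29.61993987 170.        ]]
top seed [124 127 131] deck [109 105 100]
[ 253  178   61   36 1404]
((571.98681640625, 52.31499481201172), (136.87481689453125, 59.88970184326172), 79.02391815185547)
[[529.6  -9.2]
 [588.4 -20.6]
 [614.4 113.8]
 [555.6 125.2]]
cam [] mean [[583.31010215  82.83218212 170.        ]]
```

```bash
cat >> h.py <<'E'
ex=np.array([.981,-.193,0]);ey=np.array([.193,.981,0]);H=np.array([602.,47.5,170])
def st():
    from rig import ctrl
    s=ctrl.sense();q=s["ee_rot"];r=R.from_quat([q[1],q[2],q[3],q[0]]);p=np.array(s["eef_pos"]);m=r.as_matrix()
    near=p-11*m[:,0]
    f=lambda v:np.round([(v-H)@ex,(v-H)@ey,v[2]-170],1)
    print("t",round(s["time_s"],2),"TCP rel hinge",f(p),"near corner",f(near),"F",np.round(s["force"],1))
    Z=np.array([0,0,-1.]);a=np.degrees(np.arctan2(m[:,2]@ex,-m[2,2]));print("tilt",a.round(2),"yaw err x.ey",np.degrees(m[:,0]@ey).round(2),"roll",np.degrees(m[:,2]@ey).round(2),"grip",round(s["grip_width"],2))
    return m,p
def go(rel,m,p):  # shift in tool axes to bring near corner to hinge-frame point
    t=H+rel[0]*ex+rel[1]*ey+np.array([0,0,rel[2]])
    print("tool shift for near corner ->",rel,(m.T@(t-(p-11*m[:,0]))).round(1))
E
python3 -m inch '0 0 0 0 0 1;0 0 0 0 0 1;0 0 0 0 0 1;0 0 0 0 0 1;0 0 0 0 0 1;16.5 -36 1 0 0 0;16.5 -36 1 0 0 0;16.5 -36 1 0 0 0;16.5 -36 1 0 0 0;16.5 -36 1 0 0 0' 0 20
python3 -m inch '16.5 -36 1 0 0 0;16.5 -36 1 0 0 0;16.5 -36 1 0 0 0;16.5 -36 1 0 0 0;16.5 -36 1 0 0 0;16.5 -36 1 0 0 0;16.5 -36 1 0 0 0;16.5 -36 1 0 0 0;16.5 -36 1 0 0 0;16.5 -36 1 0 0 0'
python3 -c "
from h import *
m,p=st();go((-46,0,40),m,p)"
```

```text
time_s: 0.93
eef_pos: [287.6, -333.1, 226.0]
ee_rot: [-0.0, 0.995, -0.095, -0.0]
force: [-0.3, -0.9, 0.0]
grip_width: 0.001
grip_force: 0.0
time_s: 1.77
eef_pos: [517.6, -10.4, 216.0]
ee_rot: [0.0, 0.996, -0.095, -0.0]
force: [0.4, -1.8, 1.2]
grip_width: 0.001
grip_force: 0.0
t 1.77 TCP rel hinge [-71.6 -73.1  46. ] near corner [-82.6 -73.1  46. ] F [ 0.4 -1.8  1.2]
tilt -0.02 yaw err x.ey 0.27 roll -0.0 grip 0.0
tool shift for near corner -> (-46, 0, 40) [ 37. -73.   6.]
```

```bash

python3 -m inch '18 -36 0 0 0 0;18 -36.7 0 0 0 0;0 0 0 0 1 0;0 0 0 0 1 0;0 0 0 0 1 0;0 0 0 0 0 0;0 0 0 0 0 0;0 0 0 0 0 0;0 0 0 0 0 0;0 0 0 0 0 0'
python3 - <<'E'
from h import *
from rig import ctrl
m,p=st();go((-46,0,6),m,p);go((-46,0,-4),m,p)
c=ctrl.capture("wrist");pickle.dump(c,open("wrist.pkl","wb"))
cv2.imwrite("pics/w1.png",cv2.cvtColor(c["image"],cv2.COLOR_RGB2BGR))
pts=[H-46*ex,H-60*ex-69.5*ey,H-60*ex+69.5*ey,H+69.5*ey,H-69.5*ey];print(proj(c,pts).round())
E
```

```text
time_s: 2.6
eef_pos: [566.6, 51.8, 216.4]
ee_rot: [0.015, 0.983, -0.094, 0.155]
force: [-0.1, 0.3, -0.6]
grip_width: -0.002
grip_force: 0.0
t 2.6 TCP rel hinge [-35.6  -2.6  46.4] near corner [-46.   -2.6  43. ] F [-0.1  0.3 -0.6]
tilt 17.95 yaw err x.ey 0.21 roll 0.07 grip -0.0
tool shift for near corner -> (-46, 0, 6) [-11.4  -2.6  35.2]
tool shift for near corner -> (-46, 0, -4) [-14.4  -2.6  44.8]
[[275. 277.]
 [397. 302.]
 [154. 301.]
 [155. 196.]
 [396. 197.]]
```

View pics/w1.png

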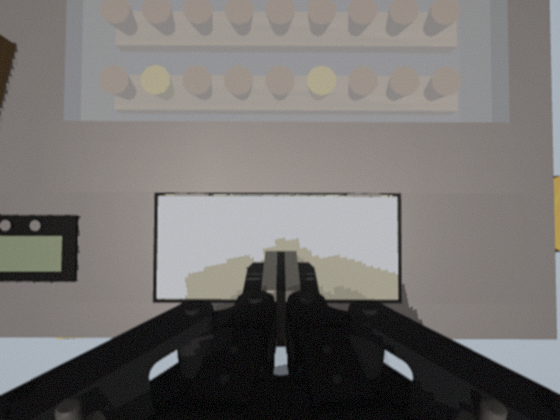

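The wrist picture shows the cover's corners at (156,195), (399,195), (156,300) and (398,300). These are within about 2 px (1 mm) of the predicted positions, so I can press.

```bash

python3 -m inch '-3.2 -1 9.8 0 0 0;-3.2 -1 9.8 0 0 0;-3.2 -0.6 9.8 0 0 0;-3 0 9.5 0 0 0;-0.5 0 1.4 0 0 0;-0.5 0 1.4 0 0 0;-0.5 0 1.4 0 0 0;-0.4 0 1.4 0 0 0;0 0 0 0 0 0;0 0 0 0 0 0'
python3 -c "
from h import *
m,p=st()"
```

```text
time_s: 3.48
eef_pos: [566.5, 54.7, 169.8]
ee_rot: [0.015, 0.983, -0.094, 0.156]
force: [-2.3, -0.4, 2.2]
grip_width: -0.001
grip_force: 1.1
t 3.48 TCP rel hinge [-36.2   0.2  -0.2] near corner [-46.6   0.2  -3.6] F [-2.3 -0.4  2.2]
tilt 18.02 yaw err x.ey 0.24 roll 0.08 grip -0.0
```

```bash

python3 -m inch '-0.2 0 0.6 0 0 0;-0.1 0 0.4 0 0 0;0 0 0 0 0 0;-10 0 -35 0 0 0;-10 0 -35 0 0 0;-10 0 -35 0 0 0;0 0 0 0 0 0;0 0 0 0 0 0;0 0 0 0 0 0;0 0 0 0 0 0'
python3 -m inch '0 0 0 0 0 0;0 0 0 0 0 0;0 0 0 0 0 0;0 0 0 0 0 0;0 0 0 0 0 0;0 0 0 0 0 0;0 0 0 0 0 0;0 0 0 0 0 0;0 0 0 0 0 0;0 0 0 0 0 0'
python3 - <<'E'
from h import *
from rig import ctrl
m,p=st()
c=ctrl.capture("wrist");pickle.dump(c,open("wrist.pkl","wb"))
cv2.imwrite("pics/w2.png",cv2.cvtColor(c["image"],cv2.COLOR_RGB2BGR))
P=H-32*ex-34*ey-12*np.array([0,0,1]);print(proj(c,[P,P-14*ex,P-14*ex-13*ey,P-14*ex+13*ey,P+14*ex]).round())
E
```

```text
time_s: 4.32
eef_pos: [506.5, 66.1, 257.7]
ee_rot: [0.015, 0.983, -0.094, 0.155]
force: [0.3, -0.2, 0.5]
grip_width: 0.0
grip_force: 0.0
time_s: 5.15
eef_pos: [506.6, 66.2, 259.1]
ee_rot: [0.015, 0.983, -0.094, 0.156]
force: [0.1, -0.1, 0.7]
grip_width: 0.0
grip_force: 0.0
t 5.15 TCP rel hinge [-97.2  -0.   89.1] near corner [-1.077e+02 -1.000e-01  8.570e+01] F [ 0.1 -0.1  0.7]
tilt 18.0 yaw err x.ey 0.24 roll 0.08 grip 0.0
[[327. 161.]
 [327. 180.]
 [344. 180.]
 [309. 180.]
 [327. 142.]]
```

View pics/w2.png

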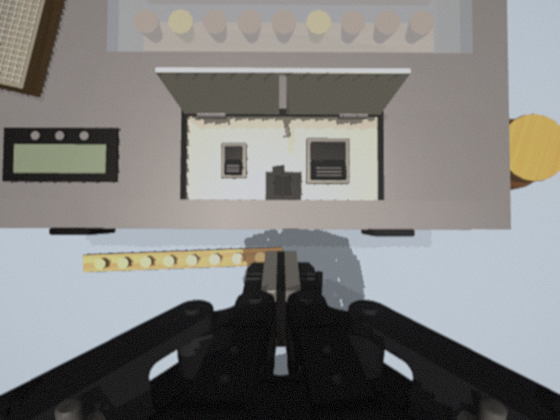

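The cover is fully open. The wide rocker is at (328,161), as predicted (327,161). The narrow switch is at (233,160) and the latch block at (283,185).

```bash

python3 -m inch '10.3 8.5 20.6 0 0 0;10.3 8.5 20.6 0 0 0;10.3 8.5 20.6 0 0 0;10.3 8.5 20.6 0 0 0;0 0 0 0 0 0;-1.9 0 5.9 0 0 0;-1.9 0 5.9 0 0 0;-1.9 0 5.9 0 0 0;0 0 0 0 0 0;0 0 0 0 0 0'
python3 -c "
from h import *
m,p=st();go((-43,-34,-12.5),m,p)"
```

```text
time_s: 6.03
eef_pos: [563.5, 21.1, 174.9]
ee_rot: [0.015, 0.983, -0.093, 0.156]
force: [-0.3, 0.3, -0.4]
grip_width: 0.003
grip_force: 0.0
t 6.03 TCP rel hinge [-32.7 -33.4   4.9] near corner [-43.2 -33.4   1.5] F [-0.3  0.3 -0.4]
tilt 18.0 yaw err x.ey 0.27 roll 0.09 grip 0.0
tool shift for near corner -> (-43, -34, -12.5) [-4.2  0.6 13.4]
```

```bash

python3 -m inch '-1 0.5 3 0 0 0;-1 0 3 0 0 0;-0.6 0 2 0 0 0;-0.6 0 2 0 0 0;-0.6 0 1.8 0 0 0;-0.4 0 1.2 0 0 0;-0.2 0 0.6 0 0 0;0 0 0 0 0 0;0 0 0 0 0 0;0 0 0 0 0 0'
python3 -c "
from h import *
m,p=st()"
```

```text
time_s: 6.87
eef_pos: [563.6, 20.2, 160.7]
ee_rot: [0.015, 0.983, -0.094, 0.156]
force: [-3.4, 1.3, 4.3]
grip_width: 0.001
grip_force: 2.2
t 6.87 TCP rel hinge [-32.4 -34.2  -9.3] near corner [-42.8 -34.2 -12.7] F [-3.4  1.3  4.3]
tilt 18.01 yaw err x.ey 0.24 roll 0.08 grip 0.0
```

```bash

python3 -m inch '-0.2 0 0.5 0 0 0;-0.2 0 0.5 0 0 0;-0.1 0 0.3 0 0 0;0 0 0 0 0 0;0 0 0 0 0 0;0 0 0 0 0 0;0 0 0 0 0 0;0 0 0 0 0 0;0 0 0 0 0 0;0 0 0 0 0 0'
python3 -c "
from h import *
m,p=st()"
```

```text
time_s: 7.7
eef_pos: [563.6, 20.2, 159.9]
ee_rot: [0.015, 0.983, -0.094, 0.156]
force: [-6.6, 1.2, 8.9]
grip_width: -0.003
grip_force: 5.1
t 7.7 TCP rel hinge [-32.4 -34.2 -10.1] near corner [-42.8 -34.3 -13.5] F [-6.6  1.2  8.9]
tilt 18.04 yaw err x.ey 0.25 roll 0.08 grip -0.0
```

The force rose to 9 N at the stop. I'll lift off and look.

```bash

python3 -m inch '2 0 -6 0 0 0;2 0 -6 0 0 0;-10 -8 -28 0 0 0;-10 -8 -28 0 0 0;-10 -8 -28 0 0 0;-10 -8 -20 0 0 0;0 0 0 0 0 0;0 0 0 0 0 0;0 0 0 0 0 0;0 0 0 0 0 0'
python3 - <<'E'
from h import *
from rig import ctrl
m,p=st()
c=ctrl.capture("wrist");d=c["image"]
a=cv2.resize(d[100:240,170:400],None,fx=3.4,fy=3.4,interpolation=cv2.INTER_CUBIC)
cv2.imwrite("pics/w3.png",cv2.cvtColor(a,cv2.COLOR_RGB2BGR))
E
```

```text
time_s: 8.53
eef_pos: [500.9, 64.3, 257.1]
ee_rot: [0.015, 0.983, -0.094, 0.155]
force: [-0.4, -0.1, 0.8]
grip_width: 0.002
grip_force: 0.0
t 8.53 TCP rel hinge [-102.4   -3.    87.1] near corner [-112.9   -3.    83.7] F [-0.4 -0.1  0.8]
tilt 17.88 yaw err x.ey 0.21 roll 0.05 grip 0.0
```

View pics/w3.png

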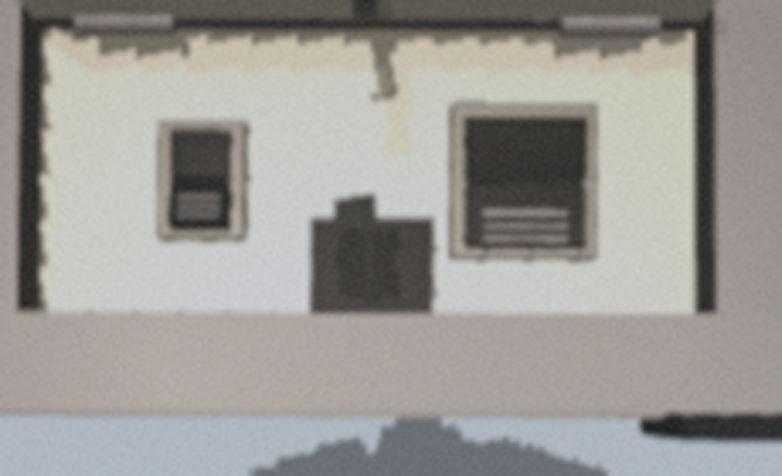

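The wide rocker's near half, with ribs at crop (525,225), now lies level against its front frame, and its far half is raised. The narrow switch at (200,180) is unchanged. The wide switch is on, so next I'll go over and behind the open cover.

```bash

python3 -m inch '0 -3 0 0 -1 0;0 0 0 0 -1 0;0 0 0 0 -1 0;34 0 0 0 0 0;34 0 0 0 0 0;34 0 0 0 0 0;35 0 0 0 0 0;0 0 0 0 0 0;0 0 0 0 0 0;0 0 0 0 0 0'
python3 -c "
from h import *
m,p=st()"
python3 -m inch '0 0 16 0 0 0;0 0 16 0 0 0;0 0 14 0 0 0;0 0 0 0 0 0;0 0 0 0 0 0;0 0 0 0 0 0;0 0 0 0 0 0;0 0 0 0 0 0;0 0 0 0 0 0;0 0 0 0 0 0'
python3 -c "
from h import *
m,p=st()"
```

```text
time_s: 9.42
eef_pos: [635.6, 41.7, 257.3]
ee_rot: [-0.0, 0.995, -0.095, -0.001]
force: [-0.5, 0.9, -0.1]
grip_width: -0.005
grip_force: 0.0
t 9.42 TCP rel hinge [34.1  0.8 87.3] near corner [23.1  0.8 87.3] F [-0.5  0.9 -0.1]
tilt -0.1 yaw err x.ey 0.24 roll -0.0 grip -0.01
time_s: 10.25
eef_pos: [635.9, 41.9, 212.7]
ee_rot: [0.0, 0.995, -0.095, 0.0]
force: [0.0, -0.4, 0.0]
grip_width: -0.003
grip_force: 0.0
t 10.25 TCP rel hinge [34.4  1.  42.7] near corner [23.4  1.  42.6] F [ 0.  -0.4  0. ]
tilt 0.03 yaw err x.ey 0.25 roll 0.0 grip -0.0
```

```bash

python3 -m inch '-12 0 0 0 0 0;-8 0 0 0 0 0;-6 0 0 0 0 0;-5 0 0 0 0 0;-5 0 0 0 0 0;-5 0 0 0 0 0;-5 0 2 0 0 0;-5 0 3.5 0 0 0;-4 0 4 0 0 0;0 0 0 0 0 0'
python3 -c "
from h import *
m,p=st()"
python3 -m inch '-4 0 4 0 0 0;-3 0 4 0 0 0;-3 0 5 0 0 0;-3 0 5 0 0 0;-2 0 5 0 0 0;-1 0 4 0 0 0;0 0 0 0 0 0;0 0 0 0 0 0;0 0 0 0 0 0;0 0 0 0 0 0'
python3 - <<'E'
from h import *
from rig import ctrl
m,p=st()
c=ctrl.capture("scene")
q=proj(c,[H-30*ex])[0].astype(int);print(q)
a=cv2.resize(c["image"][130:290,220:380],None,fx=3.6,fy=3.6,interpolation=cv2.INTER_CUBIC)
cv2.imwrite("pics/s4.png",cv2.cvtColor(a,cv2.COLOR_RGB2BGR))
E
```

```text
time_s: 11.08
eef_pos: [580.8, 52.6, 202.0]
ee_rot: [-0.0, 0.996, -0.095, -0.001]
force: [0.2, 0.5, 1.0]
grip_width: 0.002
grip_force: 0.4
t 11.08 TCP rel hinge [-21.8   0.9  32. ] near corner [-32.8   0.8  32. ] F [0.2 0.5 1. ]
tilt -0.12 yaw err x.ey 0.27 roll -0.0 grip 0.0
time_s: 11.92
eef_pos: [566.0, 55.3, 175.9]
ee_rot: [0.0, 0.996, -0.095, -0.0]
force: [-1.0, -0.2, 2.1]
grip_width: -0.002
grip_force: 0.9
t 11.92 TCP rel hinge [-36.8   0.7   5.9] near corner [-47.8   0.7   5.9] F [-1.  -0.2  2.1]
tilt -0.03 yaw err x.ey 0.26 roll -0.01 grip -0.0
[283 216]
```

View pics/s4.png

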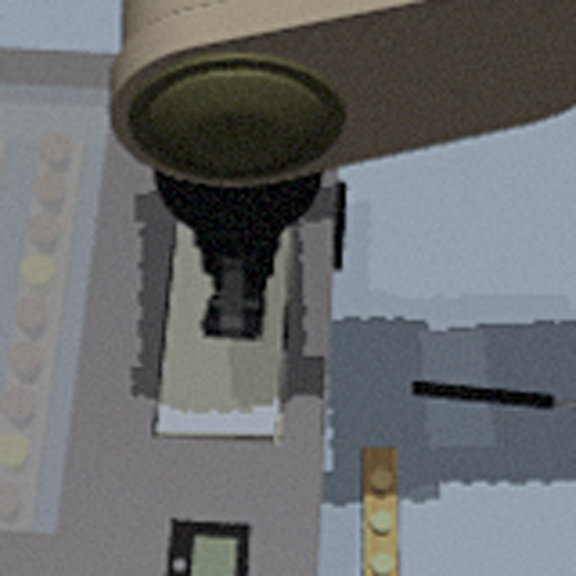

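The cover is nearly shut under the fingertip at crop (232,320). I'll tilt the tool slightly and press in.

```bash

python3 -m inch '0 0 0 0 1 0;0 0 0 0 1 0;-0.4 0 2 0 0 0;-0.4 0 2 0 0 0;-0.4 0 1.8 0 0 0;-0.3 0 1.5 0 0 0;-0.2 0 1 0 0 0;0 0 0 0 0 0;0 0 0 0 0 0;0 0 0 0 0 0'
python3 -c "
from h import *
m,p=st()"
```

```text
time_s: 12.8
eef_pos: [566.6, 55.2, 167.5]
ee_rot: [0.01, 0.99, -0.094, 0.104]
force: [-3.0, 0.1, 6.1]
grip_width: -0.0
grip_force: 3.2
t 12.8 TCP rel hinge [-36.2   0.7  -2.5] near corner [-47.    0.7  -4.7] F [-3.   0.1  6.1]
tilt 11.94 yaw err x.ey 0.24 roll 0.06 grip -0.0
```

```bash

python3 -m inch '0.4 0 -2 0 0 0;0.4 0 -2 0 0 0;0.4 0 -2 0 0 0;0.6 0 -3 0 0 0;1 0 -5 0 0 0;-8 0 -25 0 0 0;-12 0 -30 0 0 0;-12 0 -30 0 0 0;-12 0 -10 0 0 0;0 0 0 0 0 0'
python3 -m inch '-30 0 0 0 0 0;-30 0 0 0 0 0;0 0 0 0 0 0;0 0 0 0 0 0;0 0 0 0 0 0;0 0 0 0 0 0;0 0 0 0 0 0;0 0 0 0 0 0;0 0 0 0 0 0;0 0 0 0 0 0'
python3 - <<'E'
from h import *
from rig import ctrl
m,p=st()
for n in("wrist","scene"):
    c=ctrl.capture(n)
    cv2.imwrite(f"pics/{n}5.png",cv2.cvtColor(c["image"],cv2.COLOR_RGB2BGR))
    print(proj(c,[H-60*ex-69.5*ey,H-60*ex+69.5*ey,H+69.5*ey,H-69.5*ey]).round())
E
```

```text
time_s: 13.63
eef_pos: [503.7, 67.7, 268.4]
ee_rot: [0.01, 0.99, -0.094, 0.106]
force: [-0.1, 0.5, 0.5]
grip_width: 0.001
grip_force: 0.0
time_s: 14.47
eef_pos: [446.9, 78.2, 252.9]
ee_rot: [0.01, 0.99, -0.094, 0.104]
force: [-0.3, 1.0, -0.4]
grip_width: -0.003
grip_force: 0.0
t 14.47 TCP rel hinge [-158.     0.2   82.9] near corner [-1.688e+02  1.000e-01  8.060e+01] F [-0.3  1.  -0.4]
tilt 11.99 yaw err x.ey 0.24 roll 0.05 grip -0.0
[[387.  92.]
 [175.  91.]
 [173.  -4.]
 [389.  -3.]]
[[302. 185.]
 [297. 252.]
 [263. 250.]
 [270. 183.]]
```

View pics/wrist5.png

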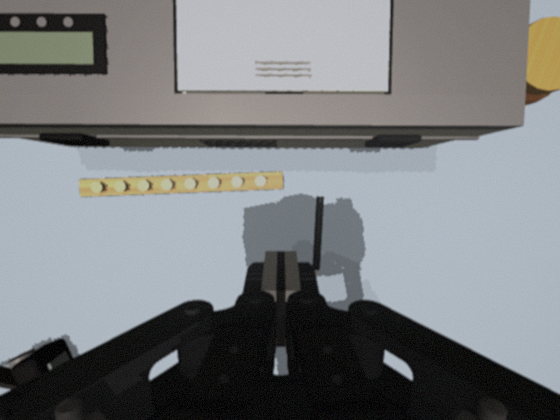

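View pics/scene5.png

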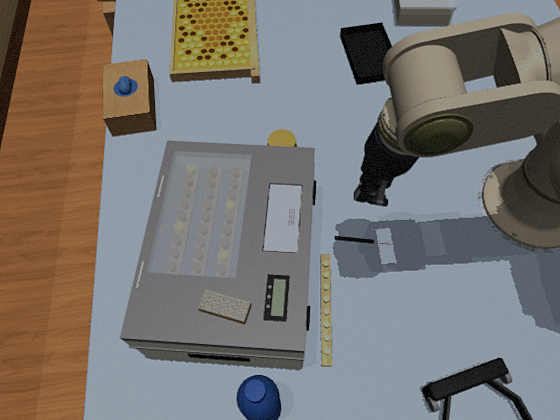

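The cover is shut flush: its front edge runs from (177,92) to (390,92) as predicted, and it hasn't reopened. All the loose items are in place, so I'll hand in.

```bash
python3 -c "
from rig import ctrl
print(ctrl.finish_job())"
```

```text
the job is handed in; nothing more can be done
None
```

The wide heater switch is pushed on, the cover is shut and latched flush, the narrow switch and the loose things look undisturbed in the camera views, and I handed the job in at about 14.5 s (no verdict was returned).

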